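# Close the bagel warming case with the pull hook

### The arm

A 7-joint arm with a two-finger parallel gripper is mounted at the origin on the work surface. World frame = base frame: x ahead of the robot, y to its left, z up, the work surface at z = 0. Lengths are in m, angles in rad, forces in N, time in s.
With the tool pointing down it reaches from about 0.4 to 0.85 m from the base axis. Payload 10.4 kg.
Tool frame: the origin (TCP) lies at the very end of the fingers, on their centre line; the grasp point (between the pads) lies 19 mm behind it; y points along the fingers, z is the direction in which the jaws open and shut, and the axes are right-handed (so a half turn about y gives the same grasp; the last joint's range is limited). The gripper opens to 85 mm and grips with 20 to 120 N. Pads are 22 mm wide; open, the fingers measure 114 mm over their backs; the gripper's body (76 mm by 85 mm) begins 54 mm behind the grasp point. The pads swing forward as they close: fully open they stand 13 mm farther back than shut.
Start: joints at [1.203, 0.332, -0.065, 1.46, 0.022, 1.35, -0.088], TCP at [0.211, -0.588, 0.231] pointing down, gripper open.
Joint ranges: [-2.6, 2.6], [-0.5, 2.12], [-1.47, 1.34], [0.16, 2.42], [-1.27, 4.41], [0.06, 2.06], [-2.6, 2.6]. Speed limits (rad/s): [2.22, 2.22, 2.79, 2.79, 3.14, 3.14, 3.14].

### API

Orientations are given as a unit quaternion [w, x, y, z].
In Python, from station import arm gives the robot as it stands.
- The arm moves only by the tool step_arm, never from a script. Its argument "increments" is a list of rows, each a list of 7 numbers: the shift along the world's x, y, z in units of 25 mm (1.0 is 25 mm), then the turn, a rotation vector about the world's x, y, z in units of 6 degrees (1.0 is 6 degrees), then the opening, from 0 (shut) to 1 (fully open). In form: [[tx, ty, tz, wx, wy, wz, jaw], ...]. A call has 1 to 5 rows; each row shifts and turns the commanded pose from where the row before left it; what a row does not reach is not made up. A row lasts 1/12 s, in which the tool goes at most 41.7 mm and 7.16 degrees, less where a joint would pass 70% of its speed; a pose out of reach is approached as far as the arm can. A call is refused whole if a number of a shift passes 1 or a number of a turn 1, either way. A call with a gripper value outside its range is refused whole. The fingers move at their own pace and stop on an object; "force" is the grip in N (left out, the last holds). Time passes only in rows, so rows that do not move let the fingers close. It gives the time, the measured TCP pose, the force and the opening at its end, in the units of the state.
- arm.get_obs(): the state, without advancing time (a new reading comes with each control period).
- arm.camera(name): name is "side" or "top" or "wrist"; returns (picture, depth): 400x640x3 uint8, red, green, blue; 400x640 float32, m along the optical axis (not along the pixel's ray), 0 where there is no reading.
- arm.camera_model(name): a dict with "vfov" (degrees; the focal length in pixels is half the picture's height over the tangent of half this angle, whatever the lens; pixels are square), "cx", "cy" (the principal point, pixels), "R" (3x3) and "t" (3): a world point X has camera coordinates R X + t; the wrist camera has in their place "hand_eye" (4x4, takes a point from camera to tool coordinates, whose origin is the TCP and whose axes are the tool frame's). Camera axes: x right, y down, z forward; pixel columns grow to the right and rows downward; lengths in m; the calibration is good to about 2 mm. A picture is of the moment at which its call begins: read the wrist's pose just before it. camera_model takes no time and is no camera call.
- arm.finish_job(): hands the job in, once; it reports no verdict.
Trained networks look in the newest picture that a camera, given by its name, has taken for a name from the list of things; names that differ only in an ending like _2 or _b are one class to them, and where a whole thing is asked for, a point or a joint stands for the part that bears it (a point fixed in the world has none). Each returns a list of dicts, best first, with "conf" (0 to 1); they miss things now and then, are a little off and sometimes report something else, mostly with a low value. They report only what shows in the picture. A call takes as long as a camera call. They do not tell look-alikes from the thing itself.
- arm.masks_of(name, camera): "pixels" (400x640 bool, what is visible of it) and "rect" ([left, top, width, height] in pixels, round what is visible of it).
- arm.spot_point(name, camera): "at" ([row, column] in pixels: a listed point, or the origin of a listed thing).
The state is a dict: "t": time; "joints": joint angles; "qd": joint speeds; "joint_torque": joint torques, N m; "tcp_pos": TCP position; "eef_rot": TCP orientation; "contact_force": force on the tool from outside, world axes, zero at the start; "wrist_torque": the same for the moment, N m; "grip_width": opening from 0.0 (shut) to 1.0 (fully open).
Only numpy, scipy, OpenCV 4.12 (cv2) and the standard library are available. Lean on these libraries where they do the work, as an engineer would, in place of code of your own. Each camera call takes 0.05 s, during which the arm holds its last target. There are 200 camera calls.

### The job

Pick up the wooden-handled pull hook from its cradle, put its hook down into the ring on the warming case's sloping clear cover, and pull the cover all the way down until it is fully shut, smoothly and without slamming. The case is hot: touch it with the hook only, never with the hand or arm. Then unhook and lay the pull hook back in its cradle as it lay before, and leave the bowl, jar and can where they stand.

Things in the scene. Friction and masses are not known exactly. Their poses are not given: they have to be found in the camera images.
- case: Fixed steel warming case full of bagels, 300 deep (x) x 276 wide (y), about 140 high at the front and 355 at the back. Origin: centre of its underside on the counter. Its x axis points from front to back, z up; the front (-x side) is low. Its top slopes up to the back at 35 degrees and is open in its front half while the cover is up.
- cover (a joint): Sliding clear cover (steel-edged, 165 long) on the case's sloping top, in m: 0 = fully up (open), 0.15 = fully down (shut, at its stop). It slides straight along the slope: each metre of travel moves it 0.819 m along the case's -x and 0.574 m down. It stays where it is left; moving it takes about 2.5 N along the slope, a little more when faster.
- ring (a point): Centre of the steel ring on the cover's lower edge, moving with the cover. The ring lies level (its hole is vertical, open above and below), hole 40 across, bar 8 thick, 56 over all; held by a stalk on its case +x side; free space of 50 or more under it. Its axes are the case's. About 247 above the counter when the cover is fully up, 161 when fully down.
- handle (a point): Centre of the pull hook's wooden handle, a bar 180 long (x), 20 x 20 in section, 20 short of the tool's balance point, which lies towards the hook. The whole tool weighs 130 to 210 g. x axis points along the tool to the hook, z is up when it lies in the cradle. A steel rod 8 thick carries on from the handle, on the same centre line, and turns straight down at 200 from the handle's centre.
- hook_tip (a point): Centre of the rounded lower end of the downturned hook, in the handle's frame 200 along +x and 46 below the centre line (the metal ends 4 below this point). Hook shank 8 thick.
- cradle_seat (a point): Where the handle's centre sits when the tool lies in the cradle: 65 above the counter. Axes: x along the cradle to the side where the hook goes, z up. The fixed cradle has two forks 70 either side of this point (each 12 thick along x), whose slots are 26 wide at the floor and flare to about 50 at the top, 22 above this point; fork floors 10 below this point. Between the forks only a base plate 8 thick lies below.
- cradle_hook_place (a point): Where the hook tip is when the tool lies in the cradle: 200 along the cradle's x and 46 below the seat point.
- bowl: Loose steel mixing bowl, 150 across, 70 high, a bystander. Origin: centre of its underside.
- jar: Loose glass jar with steel cap, 60 across, 100 high, a bystander. Origin: centre of its underside.
- can: Loose aluminium can, 66 across, 120 high, a bystander. Origin: centre of its underside.
Things that resemble listed ones, but are neither listed nor needed, are in the scene too. What is shaped like the part that bears cradle_seat but green or red is not meant.

How it is judged:
By the outcome, as a careful person would: the job done as asked, in the order asked, and still so for the second after the job is handed in, with the robot touching nothing.
It also fails if it takes over 58 s, if anything falls off the work surface, if the arm or the gripper's body presses on something with over 40 N, if the wrist force passes 120 N, or if a joint passes its speed limit or range.

## Working session

There is one attempt and no reset: what is moved stays moved. The work goes in short steps, Python scripts to look and compute and a tool call to move; the robot and the scene stay as the last step left them, time stands still between calls to the robot, and variables do not carry over. Pictures are saved under pics/ and viewed, about 8 in all and at most 12, crops included, and the job is handed in when it is done.

Besides the shell and the picture viewer there is one more tool, called in YAML: its name, and indented under it one key for each argument. step_arm: Moves the arm, as the interface text tells. Its arguments: {"type":"object","properties":{"increments":{"type":"array"},"force":{"type":"number"}},"required":["increments"]}

```bash
mkdir -p pics; ls; cat > h.py <<'E'
import numpy as np, cv2
from station import arm
from scipy.spatial.transform import Rotation as Ro
def quat(q): return Ro.from_quat([q[1],q[2],q[3],q[0]])
def K(m):
    f=200/np.tan(np.radians(m['vfov'])/2); return f,m['cx'],m['cy']
def ext(name,obs=None):
    m=arm.camera_model(name)
    if name=='wrist':
        o=obs or arm.get_obs(); T=np.eye(4);T[:3,:3]=quat(o['eef_rot']).as_matrix();T[:3,3]=o['tcp_pos']
        return m,T@np.array(m['hand_eye'])
    C=np.eye(4);R=np.array(m['R']);C[:3,:3]=R.T;C[:3,3]=-R.T@np.array(m['t']);return m,C
def cloud(name,depth,obs=None):
    m,C=ext(name,obs);f,cx,cy=K(m)
    v,u=np.mgrid[:400,:640]
    P=np.stack([(u-cx)/f*depth,(v-cy)/f*depth,depth],-1)
    return P@C[:3,:3].T+C[:3,3]
def ray(name,rc,obs=None):
    m,C=ext(name,obs);f,cx,cy=K(m)
    d=C[:3,:3]@np.array([(rc[1]-cx)/f,(rc[0]-cy)/f,1]);return C[:3,3],d
def atz(name,rc,z,obs=None):
    o,d=ray(name,rc,obs);return o+d*(z-o[2])/d[2]
def proj(name,X,obs=None):
    m,C=ext(name,obs);f,cx,cy=K(m);p=C[:3,:3].T@(np.array(X)-C[:3,3]);return np.array([cy+f*p[1]/p[2],cx+f*p[0]/p[2]])
def save(name,img): cv2.imwrite('pics/'+name+'.png',img[:,:,::-1])
E
python3 - <<'E'
from h import *
np.set_printoptions(precision=3,suppress=True)
o=arm.get_obs();print(o)
for c in ['top','side']:
    im,d=arm.camera(c);save(c+'0',im);np.save(c+'d.npy',d);print(c,arm.camera_model(c))
    P=cloud(c,d)
    for n in ['case','ring','handle','hook_tip','cradle_seat','cradle_hook_place','bowl','jar','can','cover']:
        for r in arm.spot_point(n,c)[:3]:
            a=np.array(r['at']);i=np.clip(a.round().astype(int),0,[399,639]);print(n,round(r['conf'],2),a,P[i[0],i[1]])
E
```

```text
pics
{'t': 0.0, 'joints': array([ 1.203,  0.333, -0.065,  1.461,  0.022,  1.35 , -0.089]), 'qd': array([-0.002,  0.   ,  0.001, -0.001,  0.001,  0.   ,  0.002]), 'joint_torque': array([  0.   , -62.546,   0.049, -39.161,   0.016,   0.01 ,   0.   ]), 'tcp_pos': array([ 0.211, -0.588,  0.231]), 'eef_rot': array([ 0.121, -0.121,  0.697, -0.696]), 'contact_force': array([-0.527,  0.776,  0.366]), 'wrist_torque': array([-0.052, -0.014,  0.003]), 'grip_width': 1.001390203166995}
top {'vfov': 48.49543668094952, 'cx': 319.3452968883432, 'cy': 200.91959905131944, 'R': array([[-0.026, -1.   ,  0.014],
       [-0.985,  0.023, -0.171],
       [ 0.171, -0.018, -0.985]]), 't': array([-0.028,  0.479,  1.149])}
case 0.9 [172.3 191.1] [0.551 0.289 0.101]
ring 0.73 [147.2 188.3] [0.629 0.309 0.062]
handle 0.57 [189.3 412.8] [ 0.498 -0.285  0.075]
hook_tip 0.96 [152.  349.5] [ 0.603 -0.124  0.072]
cradle_seat 0.91 [314.3 434.6] [ 0.172 -0.339  0.008]
cradle_seat 0.81 [190.4 410.7] [ 0.496 -0.28   0.074]
cradle_seat 0.72 [253.6 324.8] [ 0.338 -0.052  0.007]
cradle_hook_place 0.57 [107.9 351.2] [ 0.753 -0.138  0.004]
bowl 0.86 [109.3 349.5] [ 0.75  -0.135  0.004]
jar 0.83 [246.4 446.8] [ 0.346 -0.359  0.092]
can 0.55 [135.2 447.2] [ 0.641 -0.383  0.083]Traceback (most recent call last):
  File "<stdin>", line 8, in <module>
ValueError: it knows: bowl, can, case, cradle_hook_place, cradle_seat, handle, hook_tip, jar, ring
```

```bash
python3 - <<'E'
from h import *
np.set_printoptions(precision=3,suppress=True)
c='side'
im,d=arm.camera(c);save(c+'0',im);np.save(c+'d.npy',d);print(c,arm.camera_model(c))
P=cloud(c,d)
for n in ['case','ring','handle','hook_tip','cradle_seat']:
        for r in arm.spot_point(n,c)[:3]:
            a=np.array(r['at']);i=np.clip(a.round().astype(int),0,[399,639]);print(n,round(r['conf'],2),a,P[i[0],i[1]])
E
```

```text
side {'vfov': 55.54000587639195, 'cx': 317.15675420641827, 'cy': 204.59538543593573, 'R': array([[-0.921, -0.388,  0.005],
       [-0.287,  0.672, -0.683],
       [ 0.262, -0.63 , -0.731]]), 't': array([0.405, 0.291, 0.941])}
ring 0.97 [271.8 206.1] [0.654 0.188 0.096]
handle 0.62 [175.4 334.7] [ 0.497 -0.28   0.078]
hook_tip 0.84 [207.1 278. ] [ 0.637 -0.149  0.001]
cradle_seat 0.88 [243.8 359.4] [ 0.354 -0.11   0.001]
cradle_seat 0.75 [196.7 441.1] [ 0.17  -0.386  0.011]
cradle_seat 0.56 [175.3 334.9] [ 0.497 -0.28   0.078]
```

View pics/top0.png

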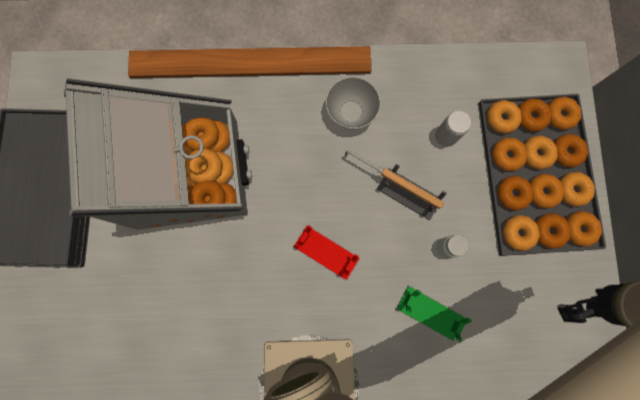

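View pics/side0.png

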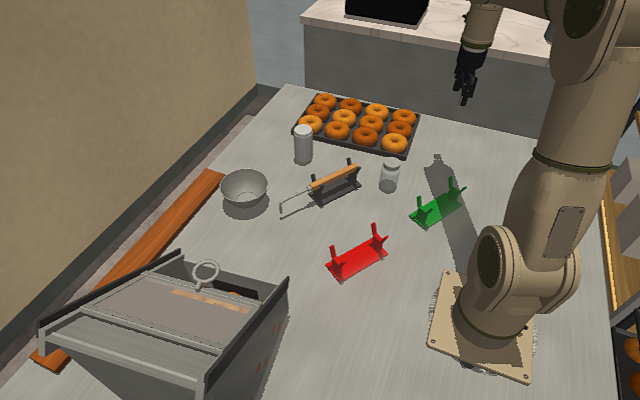

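Top view: the grey cradle with the tool has its handle centre at about (189,413) and its hook at (153,347). The red and green cradles are decoys. The ring is at (147,190) and the case front faces −y. The side view agrees, with the ring at (272,206) and the cover up.

```bash
python3 - <<'E'
from h import *
np.set_printoptions(precision=3,suppress=True)
S={}
for c in ['top','side']:
    im,d=arm.camera(c);P=cloud(c,d);hsv=cv2.cvtColor(im,cv2.COLOR_RGB2HSV)
    S[c]={n:arm.spot_point(n,c) for n in ['ring','hook_tip']}
    for n in ['handle','ring']:
        for m in arm.masks_of(n,c)[:2]:
            px=m['pixels'];Q=P[px];print(c,n,round(m['conf'],2),m['rect'],px.sum(),'z pct',np.percentile(Q[:,2],[5,25,50,75,95]))
            if n=='ring':
                t=Q[(Q[:,2]>.23)&(Q[:,2]<.265)];print('  ring pts',len(t),t.min(0) if len(t) else 0,t.max(0) if len(t) else 0)
    # wooden handle by colour near (0.5,-0.28)
    w=(hsv[...,1]>120)&(hsv[...,0]>5)&(hsv[...,0]<25)&(np.hypot(P[...,0]-.5,P[...,1]+.28)<.13)&(P[...,2]>.068)&(P[...,2]<.09)
    Q=P[w];
    if len(Q)>5:
        r=cv2.minAreaRect((Q[:,:2]*1000).astype(np.float32));print(c,'handle rect mm',r,'zmed',np.median(Q[:,2]),len(Q))
        mu=Q.mean(0);ev=np.linalg.svd(Q[:,:2]-mu[:2],full_matrices=False)[2][0];s=(Q[:,:2]-mu[:2])@ev
        print('  axis',np.degrees(np.arctan2(ev[1],ev[0])),'mean',mu,'mid',mu[:2]+ev*(s.min()+s.max())/2,'len',np.ptp(s))
    # case sloped top points, yaw from plane normal
    g=(P[...,0]>.4)&(P[...,0]<.85)&(P[...,1]>.1)&(P[...,1]<.75)&(P[...,2]>.12)
    Q=P[g];best=None;rng=np.random.default_rng(0)
    for _ in range(400):
        a=Q[rng.choice(len(Q),3,False)];nn=np.cross(a[1]-a[0],a[2]-a[0]);L=np.linalg.norm(nn)
        if L<1e-4: continue
        nn/=L;nn*=np.sign(nn[2]);
        if abs(nn[2]-np.cos(np.radians(35)))>.05: continue
        k=(abs((Q-a[0])@nn)<.003);
        if best is None or k.sum()>best.sum(): best=k
    q=Q[best];mu=q.mean(0);nn=np.linalg.svd(q-mu,full_matrices=False)[2][2];nn*=np.sign(nn[2]);print(c,'plane n',nn,'slope',np.degrees(np.arccos(nn[2])),'case yaw',np.degrees(np.arctan2(-nn[1],-nn[0])),len(q),'mean',mu)
for n in ['ring','hook_tip']:
    a=ray('top',S['top'][n][0]['at']);b=ray('side',S['side'][n][0]['at'])
    A=np.stack([a[1],-b[1]],1);t=np.linalg.lstsq(A,b[0]-a[0],rcond=None)[0];p,q=a[0]+a[1]*t[0],b[0]+b[1]*t[1]
    print(n,'triang',(p+q)/2,'gap',np.linalg.norm(p-q))
E
```

```text
top handle 0.96 [346.2, 151.7, 97.5, 59.5] 785 z pct [0.053 0.068 0.073 0.075 0.078]
top ring 0.83 [97.7, 89.6, 107.5, 122.5] 9344 z pct [0.224 0.24  0.265 0.289 0.309]
  ring pts 3374 [0.437 0.225 0.23 ] [0.703 0.37  0.265]
top handle rect mm ((502.65814208984375, -283.8376770019531), (177.0596923828125, 21.053279876708984), 57.634090423583984) zmed 0.07438845832104546 489
  axis -122.58198070896417 mean [ 0.502 -0.284  0.074] mid [ 0.502 -0.283] len 0.17706129466373965
top plane n [ 0.065 -0.562  0.824] slope 34.470331604311106 case yaw 96.56481531484712 7334 mean [0.565 0.352 0.267]
side handle 0.97 [278.7, 163.0, 78.8, 48.9] 371 z pct [0.062 0.07  0.075 0.077 0.079]
side ring 0.74 [83.8, 263.1, 177.7, 89.9] 8605 z pct [0.227 0.243 0.271 0.295 0.311]
  ring pts 2764 [0.438 0.225 0.23 ] [0.698 0.36  0.265]
side ring 0.53 [278.6, 160.9, 79.4, 52.5] 525 z pct [0.039 0.066 0.073 0.076 0.078]
  ring pts 0 0 0
side handle rect mm ((496.2473449707031, -280.455078125), (176.1118927001953, 32.86591339111328), 57.66185760498047) zmed 0.07596411118575541 293
  axis 57.23371099298878 mean [ 0.501 -0.28   0.075] mid [ 0.499 -0.282] len 0.17618861937869257
side plane n [ 0.064 -0.574  0.817] slope 35.257739071792564 case yaw 96.34900549112228 7674 mean [0.565 0.357 0.272]
ring triang [0.579 0.258 0.226] gap 0.0019881347311266106
hook_tip triang [ 0.613 -0.126  0.028] gap 0.0022859735448901197
```

```bash
python3 - <<'E'
from h import *
np.set_printoptions(precision=3,suppress=True)
o=arm.get_obs();M=quat(o['eef_rot']).as_matrix();print(M, 'jaw z yaw',np.degrees(np.arctan2(M[1,2],M[0,2])),o['t'])
for c,p in [('top',(147.2,190)),('side',(271.8,206.1))]: print(atz(c,p,.247))
print(np.array(arm.camera_model('wrist')['hand_eye']))
for c in ['top','side']: print(c, proj(c,[.501,-.282,.065]),proj(c,[.608,-.113,.019]))
E
```

```text
[[-0.941  0.     0.338]
 [-0.338 -0.    -0.941]
 [-0.    -1.     0.   ]] jaw z yaw -70.24750206598286 1.3
[0.572 0.252 0.247]
[0.57  0.258 0.247]
[[ 0.     0.947  0.321 -0.082]
 [-0.001 -0.321  0.947 -0.142]
 [ 1.    -0.     0.001 -0.   ]
 [ 0.     0.     0.     1.   ]]
top [188.665 410.809] [155.649 344.441]
side [177.261 334.031] [213.707 280.733]
```

step_arm:
  increments:
    - [0.85, 0.91, 0, 0, 0, 0.45, 1]
    - [0.85, 0.91, 0, 0, 0, 0.45, 1]
    - [0.85, 0.91, 0, 0, 0, 0.45, 1]
    - [0.85, 0.91, 0, 0, 0, 0.45, 1]
    - [0.85, 0.91, 0, 0, 0, 0.45, 1]

```text
t: 1.72
tcp_pos: [0.3183, -0.4733, 0.2315]
eef_rot: [-0.203, 0.203, -0.677, 0.677]
contact_force: [-0.0, -1.6, 0.8]
grip_width: 1.002
```

step_arm:
  increments:
    - [0.85, 0.91, 0, 0, 0, 0.45, 1]
    - [0.85, 0.91, 0, 0, 0, 0.45, 1]
    - [0.85, 0.91, 0, 0, 0, 0.45, 1]
    - [0.85, 0.91, 0, 0, 0, 0.45, 1]
    - [0.85, 0.91, 0, 0, 0, 0.45, 1]

```text
t: 2.13
tcp_pos: [0.4246, -0.3595, 0.2316]
eef_rot: [-0.281, 0.281, -0.649, 0.649]
contact_force: [1.1, -1.4, -0.6]
grip_width: 1.004
```

step_arm:
  increments:
    - [0.85, 0.91, 0, 0, 0, 0.45, 1]
    - [0.85, 0.91, 0, 0, 0, 0.45, 1]
    - [0.85, 0.91, -0.6, 0, 0, 0.45, 1]
    - [0.85, 0.91, -0.8, 0, 0, 0.45, 1]
    - [0, 0, -0.8, 0, 0, 0, 1]

```text
t: 2.55
tcp_pos: [0.5134, -0.2632, 0.1764]
eef_rot: [-0.345, 0.342, -0.618, 0.618]
contact_force: [0.0, 0.5, 0.1]
grip_width: 1.004
```

```bash
cat > hm.py <<'E'
from h import *
np.set_printoptions(precision=3,suppress=True)
o=arm.get_obs();im,d=arm.camera('wrist')
P=cloud('wrist',d,o);hsv=cv2.cvtColor(im,cv2.COLOR_RGB2HSV)
M=quat(o['eef_rot']).as_matrix();print('t',o['t'],'tcp',o['tcp_pos'],'jaw yaw',np.degrees(np.arctan2(M[1,2],M[0,2])),'ydir',M[:,1],'F',o['contact_force'],o['grip_width'])
E
cat hm.py - > a.py <<'E'
w=(hsv[...,1]>110)&(hsv[...,0]>5)&(hsv[...,0]<25)&(np.hypot(P[...,0]-.5,P[...,1]+.28)<.13)&(P[...,2]>.068)&(P[...,2]<.09)
Q=P[w];print(len(Q),'z',np.median(Q[:,2]));print(cv2.minAreaRect((Q[:,:2]*1000).astype(np.float32)))
mu=Q.mean(0);ev=np.linalg.svd(Q[:,:2]-mu[:2],full_matrices=False)[2][0];s=(Q[:,:2]-mu[:2])@ev
print('axis',np.degrees(np.arctan2(ev[1],ev[0])),'mid',mu[:2]+ev*(s.min()+s.max())/2,'mean',mu,np.ptp(s))
save('w1',im)
E
python3 a.py
```

```text
t 2.55 tcp [ 0.513 -0.263  0.176] jaw yaw -31.803775149403844 ydir [ 0.004  0.002 -1.   ] F [0.035 0.528 0.137] 1.0044004253007401
3672 z 0.07475243271829332
((502.78424072265625, -283.6556396484375), (177.00210571289062, 19.99420738220215), 57.30490493774414)
axis -122.7235350364349 mid [ 0.503 -0.284] mean [ 0.508 -0.276  0.075] 0.17700569225135654
```

step_arm:
  increments:
    - [0, 0, -0.8, 0, 0, 0, 1]
    - [0, 0, -0.8, 0, 0, 0, 1]
    - [0, 0, -0.6, 0, 0, 0, 1]
    - [0, 0, 0, 0, 0, 0, 1]

```text
t: 2.93
tcp_pos: [0.5067, -0.2699, 0.1188]
eef_rot: [0.339, -0.341, 0.621, -0.619]
contact_force: [-0.5, 0.2, -0.3]
grip_width: 0.999
```

```bash
python3 - <<'E'
from h import *
o=arm.get_obs();M=quat(o['eef_rot']).as_matrix();print('tcp',o['tcp_pos'],'jaw yaw',np.degrees(np.arctan2(M[1,2],M[0,2])))
print('off in tool axis x,y',Ro.from_euler('z',-57.4,degrees=True).apply(o['tcp_pos']-np.array([.5025,-.2835,.065])))
E
```

```text
tcp [ 0.50673079 -0.26992002  0.11876142] jaw yaw -32.52197291166687
off in tool axis x,y [0.01371991 0.00375226 0.05376142]
```

step_arm:
  increments:
    - [0.13, -0.08, -0.7, 0, 0, 0, 1]
    - [0, 0, -0.8, 0, 0, 0, 1]
    - [0, 0, -0.8, 0, 0, 0, 1]
    - [0, 0, -0.6, 0, 0, 0, 1]
    - [0, 0, 0, 0, 0, 0, 1]

```text
t: 3.35
tcp_pos: [0.5105, -0.2719, 0.0472]
eef_rot: [0.339, -0.341, 0.621, -0.619]
contact_force: [-0.0, 0.4, -0.4]
grip_width: 1.004
```

step_arm:
  increments:
    - [0, 0, 0, 0, 0, 0, 0.5]
    - [0, 0, 0, 0, 0, 0, 0.3]
    - [0, 0, 0, 0, 0, 0, 0]
    - [0, 0, 0, 0, 0, 0, 0]
    - [0, 0, 0, 0, 0, 0, 0]
  force: 60

```text
t: 3.77
tcp_pos: [0.5124, -0.272, 0.0498]
eef_rot: [-0.341, 0.34, -0.619, 0.62]
contact_force: [0.2, 0.3, -0.2]
grip_width: 0.297
```

step_arm:
  increments:
    - [0, 0, 0, 0, 0, 0, 0]
    - [0, 0, 0, 0, 0, 0, 0]
    - [0, 0, 0, 0, 0, 0, 0]

```text
t: 4.02
tcp_pos: [0.5125, -0.272, 0.0497]
eef_rot: [-0.341, 0.34, -0.619, 0.62]
contact_force: [-1.8, 1.3, 5.7]
grip_width: 0.222
```

step_arm:
  increments:
    - [0, 0, 0.3, 0, 0, 0, 0]
    - [0, 0, 0.6, 0, 0, 0, 0]
    - [0, 0, 0.9, 0, 0, 0, 0]
    - [0, 0, 1.0, 0, 0, 0, 0]
    - [0, 0, 1.0, 0, 0, 0, 0]

```text
t: 4.43
tcp_pos: [0.5115, -0.2714, 0.1448]
eef_rot: [0.34, -0.341, 0.62, -0.619]
contact_force: [0.3, -1.0, -1.6]
grip_width: 0.222
```

step_arm:
  increments:
    - [0, 0, 1.0, 0, 0, 0, 0]
    - [0.26, 0.8, 0.45, 0, 0, 0.5, 0]
    - [0.26, 0.87, 0.45, 0, 0, 0.5, 0]
    - [0.26, 0.87, 0.45, 0, 0, 0.5, 0]
    - [0.26, 0.87, 0.45, 0, 0, 0.5, 0]

```text
t: 4.85
tcp_pos: [0.5383, -0.1832, 0.2142]
eef_rot: [0.405, -0.405, 0.58, -0.579]
contact_force: [0.5, 1.1, -2.3]
grip_width: 0.22
```

step_arm:
  increments:
    - [0.26, 0.87, 0.45, 0, 0, 0.5, 0]
    - [0.26, 0.87, 0.45, 0, 0, 0.5, 0]
    - [0.26, 0.87, 0.45, 0, 0, 0.5, 0]
    - [0.26, 0.87, 0.45, 0, 0, 0.5, 0]
    - [0.26, 0.87, 0.45, 0, 0, 0.5, 0]

```text
t: 5.27
tcp_pos: [0.571, -0.0752, 0.2711]
eef_rot: [0.477, -0.477, 0.522, -0.522]
contact_force: [1.2, -0.2, -2.3]
grip_width: 0.222
```

step_arm:
  increments:
    - [0.26, 0.87, 0.45, 0, 0, 0.5, 0]
    - [0.26, 0.87, 0.45, 0, 0, 0.5, 0]
    - [0.26, 0.87, 0.45, 0, 0, 0.5, 0]
    - [0.26, 0.87, 0.45, 0, 0, 0.5, 0]
    - [0, 0, 0, 0, 0, 0, 0]

```text
t: 5.68
tcp_pos: [0.5975, 0.0166, 0.3178]
eef_rot: [0.532, -0.529, 0.467, -0.467]
contact_force: [0.9, 1.2, -2.0]
grip_width: 0.225
```

step_arm:
  increments:
    - [0, 0, 0, 0, 0, 0, 0]
    - [0, 0, 0, 0, 0, 0, 0]

```text
t: 5.85
tcp_pos: [0.5964, 0.0095, 0.3148]
eef_rot: [-0.528, 0.528, -0.471, 0.47]
contact_force: [-0.0, -1.0, -2.6]
grip_width: 0.221
```

```bash
cat > b.py <<'E'
from h import *
import sys
np.set_printoptions(precision=3,suppress=True)
o=arm.get_obs();M=quat(o['eef_rot']).as_matrix();print('t',o['t'],'tcp',o['tcp_pos'],'jaw yaw',np.degrees(np.arctan2(M[1,2],M[0,2])),'y',M[:,1],'F',o['contact_force'],o['wrist_torque'],o['grip_width'],'j',o['joints'])
ya=np.arctan2(M[1,2],M[0,2])+np.pi/2
print('tool yaw',np.degrees(ya),'pred tip',o['tcp_pos']+np.array([.185*np.cos(ya),.185*np.sin(ya),.015-.046]))
S={}
for c in ['top','side']:
    im,d=arm.camera(c);P=cloud(c,d);S[c]={n:arm.spot_point(n,c) for n in ['ring','hook_tip']}
    print(c,{k:[(round(x['conf'],2),x['at']) for x in v] for k,v in S[c].items()})
    if c=='side':
        im2=im.copy()
        save('s_'+sys.argv[1],cv2.resize(im2[150:350,100:350],None,fx=3,fy=3))
    if c=='top': save('t_'+sys.argv[1],cv2.resize(im[80:280,140:440],None,fx=2.5,fy=2.5))
for n in ['ring','hook_tip']:
    if S['top'][n] and S['side'][n]:
        a=ray('top',S['top'][n][0]['at']);b=ray('side',S['side'][n][0]['at'])
        A=np.stack([a[1],-b[1]],1);t=np.linalg.lstsq(A,b[0]-a[0],rcond=None)[0];p,q=a[0]+a[1]*t[0],b[0]+b[1]*t[1]
        print(n,'triang',(p+q)/2,'gap',np.linalg.norm(p-q))
E
python3 b.py 1
```

```text
t 5.85 tcp [0.596 0.009 0.315] jaw yaw 6.597033639211301 y [-0.001 -0.    -1.   ] F [-0.007 -0.992 -2.598] [-0.06   0.014 -0.005] 0.22134784357553264 j [ 0.418  0.305 -0.653  1.375  0.184  1.523 -0.106]
tool yaw 96.5970336392113 pred tip [0.575 0.193 0.284]
top {'ring': [(0.95, [147.6, 186.8])], 'hook_tip': [(0.6, [139.7, 218.1])]}
side {'ring': [(0.75, [275.2, 206.0])], 'hook_tip': [(0.76, [229.9, 217.2])]}
ring triang [0.572 0.261 0.239] gap 0.0035355960700613346
hook_tip triang [0.579 0.183 0.286] gap 0.008198229587998927
```

View pics/s_1.png

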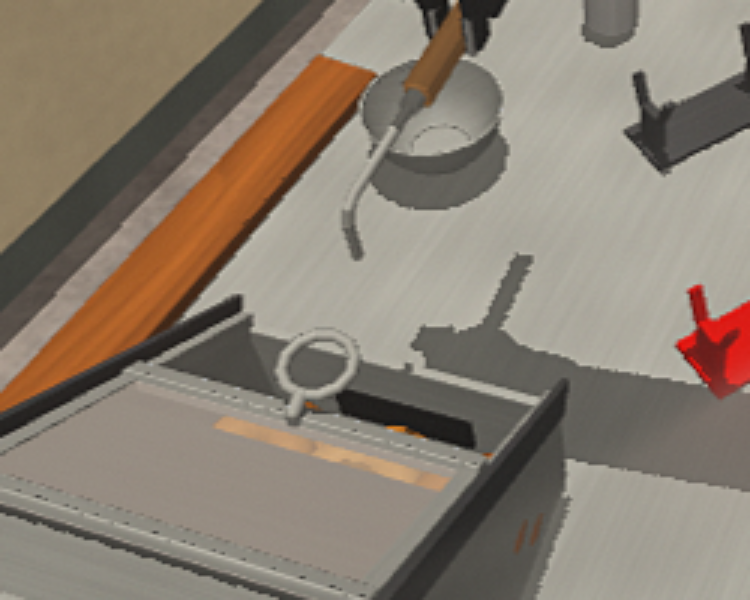

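View pics/t_1.png

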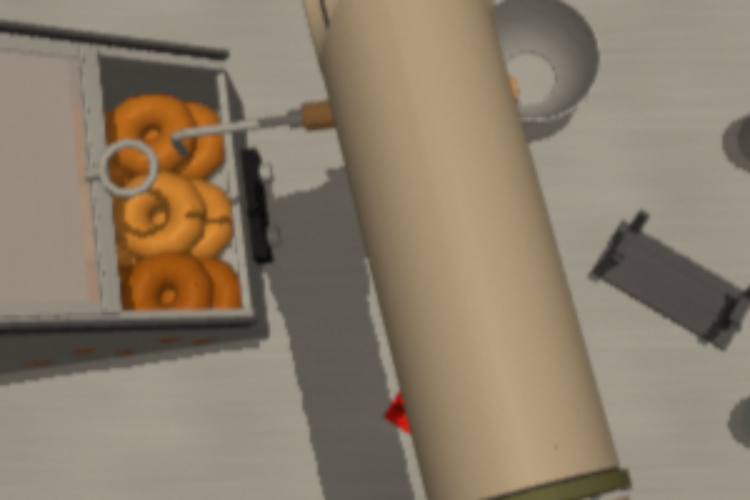

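Side crop: the ring centre is at full-image (row 271.7, col 206) and the hook end at about (235.7, 219). Top crop: the ring is at (146.8, 191.6) and the hook at about (140, 214). The hook sits short of the ring and to one side of it.

```bash
python3 - <<'E'
from h import *
np.set_printoptions(precision=3,suppress=True)
o=arm.get_obs();tip=[.575,.193,.284]
for c,h,r in [('top',(140,214),(146.8,191.6)),('side',(235.7,219),(271.7,206))]:
    im,d=arm.camera(c);P=cloud(c,d)
    print(c,'pred tip px',proj(c,tip),'seen',h,'tip at z.281',atz(c,h,.281),'ring@.247',atz(c,r,.247))
    g=(np.hypot(P[...,0]-.571,P[...,1]-.2545)<.04)&(abs(P[...,2]-.249)<.006)
    Q=P[g];(x,y),R=cv2.minEnclosingCircle((Q[:,:2]).astype(np.float32));print('ring pts',len(Q),x,y,R,np.median(Q[:,2]))
    A=np.c_[2*Q[:,:2],np.ones(len(Q))];s=np.linalg.lstsq(A,(Q[:,:2]**2).sum(1),rcond=None)[0];print('fit',s[:2],np.sqrt(s[2]+s[0]**2+s[1]**2))
    dd=np.array([-.115,.993]);rel=P[...,:2]-o['tcp_pos'][:2];al=rel@dd;la=rel@np.array([-.993,-.115])
    g=(al>.105)&(al<.2)&(abs(la)<.03)&(P[...,2]>.31)&(P[...,2]<.36);Q=P[g]
    if len(Q)>10: print('rod n',len(Q),'z vs along',np.polyfit(al[g],Q[:,2],1),'lat vs along',np.polyfit(al[g],la[g],1),'max along',al[g].max(), 'zmed',np.median(Q[:,2]))
E
```

```text
top pred tip px [140.25  212.728] seen (140, 214) tip at z.281 [0.576 0.191 0.281] ring@.247 [0.573 0.249 0.247]
ring pts 16 0.5754057765007019 0.25288084149360657 0.02687510848045349 0.24340544782796109
fit [0.575 0.253] 0.02419782570976519
rod n 158 z vs along [-0.083  0.343] lat vs along [ 0.005 -0.   ] max along 0.18759175788714733 zmed 0.3321675349333072
side pred tip px [235.513 218.392] seen (235.7, 219) tip at z.281 [0.575 0.191 0.281] ring@.247 [0.57  0.257 0.247]
ring pts 26 0.5744892954826355 0.25672653317451477 0.02852802723646164 0.24327271117201416
fit [0.575 0.254] 0.02403486197900712
rod n 166 z vs along [-0.134  0.352] lat vs along [-0.01   0.003] max along 0.1882308348419182 zmed 0.33308579287249135
```

step_arm:
  increments:
    - [0, 0.6, 0, 0, 0, 0, 0]
    - [0, 0.7, 0, 0, 0, 0, 0]
    - [-0.06, 0.7, 0, 0, 0, 0, 0]
    - [0, 0.5, 0, 0, 0, 0, 0]
    - [0, 0, 0, 0, 0, 0, 0]

```text
t: 6.67
tcp_pos: [0.5945, 0.0752, 0.3153]
eef_rot: [0.529, -0.528, 0.47, -0.469]
contact_force: [-0.3, 0.6, -2.4]
grip_width: 0.223
```

step_arm:
  increments:
    - [0, 0, 0, 0, 0, 0, 0]
    - [0, 0, -0.2, 0, 0, 0, 0]
    - [0, 0, -0.3, 0, 0, 0, 0]
    - [0, 0, -0.3, 0, 0, 0, 0]
    - [0, 0, 0, 0, 0, 0, 0]

```text
t: 7.08
tcp_pos: [0.5944, 0.0707, 0.2927]
eef_rot: [-0.527, 0.528, -0.472, 0.47]
contact_force: [0.3, -0.6, -1.8]
grip_width: 0.224
```

```bash
python3 b.py 2
```

```text
t 7.0833 tcp [0.594 0.071 0.293] jaw yaw 6.491867911239269 y [-0.003 -0.001 -1.   ] F [ 0.261 -0.617 -1.769] [-0.061 -0.026  0.   ] 0.22435742557125088 j [ 0.336  0.323 -0.679  1.406  0.201  1.486 -0.222]
tool yaw 96.49186791123927 pred tip [0.574 0.254 0.262]
top {'ring': [(0.85, [147.1, 186.4])], 'hook_tip': [(0.68, [141.2, 190.6])]}
side {'ring': [(0.88, [272.4, 208.0])], 'hook_tip': [(0.88, [261.0, 201.0]), (0.64, [272.6, 207.2])]}
ring triang [0.568 0.258 0.248] gap 0.0068836972252495875
hook_tip triang [0.582 0.247 0.263] gap 0.0033672745372480494
```

```bash
python3 - <<'E'
import cv2,numpy as np
a=cv2.imread('pics/s_2.png')[200:500,100:500];b=cv2.imread('pics/t_2.png')[50:275,50:350]
b=cv2.resize(b,(400,300));cv2.imwrite('pics/c2.png',np.hstack([a,b]))
E
```

```text
(no output)
```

View pics/c2.png

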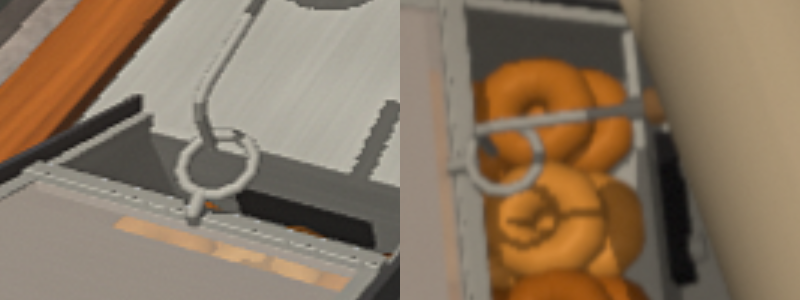

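```bash
python3 - <<'E'
from h import *
for c,t,r in [('top',(145,187),(148,191.2)),('side',(266.7,203.3),(271.7,205.7))]:
    for zt in (.252,.258): print(c,atz(c,t,zt),'ring',[atz(c,r,z) for z in (.241,.247)])
E
```

```text
top [0.57549794 0.25752775 0.252     ] ring [array([0.57167765, 0.25103852, 0.241     ]), array([0.56984776, 0.24937944, 0.247     ])]
top [0.57362332 0.25580926 0.258     ] ring [array([0.57167765, 0.25103852, 0.241     ]), array([0.56984776, 0.24937944, 0.247     ])]
side [0.57863158 0.25207019 0.252     ] ring [array([0.57385764, 0.2548672 , 0.241     ]), array([0.57046739, 0.25766356, 0.247     ])]
side [0.57513709 0.25494171 0.258     ] ring [array([0.57385764, 0.2548672 , 0.241     ]), array([0.57046739, 0.25766356, 0.247     ])]
```

step_arm:
  increments:
    - [-0.12, -0.05, -0.2, 0, 0, 0, 0]
    - [0, 0, -0.3, 0, 0, 0, 0]
    - [0, 0, -0.3, 0, 0, 0, 0]
    - [0, 0, -0.3, 0, 0, 0, 0]
    - [0, 0, -0.2, 0, 0, 0, 0]

```text
t: 7.8
tcp_pos: [0.5916, 0.0703, 0.2611]
eef_rot: [-0.527, 0.528, -0.471, 0.47]
contact_force: [-0.1, 0.5, -2.0]
grip_width: 0.222
```

step_arm:
  increments:
    - [0, 0, 0, 0, 0, 0, 0]
    - [0, 0, 0, 0, 0, 0, 0]

```text
t: 7.97
tcp_pos: [0.5919, 0.0705, 0.2622]
eef_rot: [-0.528, 0.528, -0.471, 0.47]
contact_force: [-0.4, 0.3, -2.0]
grip_width: 0.222
```

```bash
python3 b.py 3;  python3 - <<'E'
import cv2,numpy as np
a=cv2.imread('pics/s_3.png')[200:500,100:500];b=cv2.imread('pics/t_3.png')[50:275,50:350]
b=cv2.resize(b,(400,300));cv2.imwrite('pics/c3.png',np.hstack([a,b]))
E
```

```text
t 7.9667 tcp [0.592 0.07  0.262] jaw yaw 6.5575223324613985 y [-0.001  0.    -1.   ] F [-0.417  0.33  -2.041] [ 0.004 -0.011  0.043] 0.22236284142372054 j [ 0.343  0.327 -0.678  1.466  0.205  1.422 -0.226]
tool yaw 96.55752233246139 pred tip [0.571 0.254 0.231]
top {'ring': [(0.84, [149.8, 190.9])], 'hook_tip': [(0.93, [149.8, 194.8]), (0.68, [107.9, 354.2])]}
side {'ring': [(0.71, [275.0, 206.3])], 'hook_tip': [(0.88, [270.7, 207.1])]}
ring triang [0.573 0.255 0.23 ] gap 0.0036615560295993415
hook_tip triang [0.574 0.247 0.232] gap 0.007546581752144568
```

View pics/c3.png

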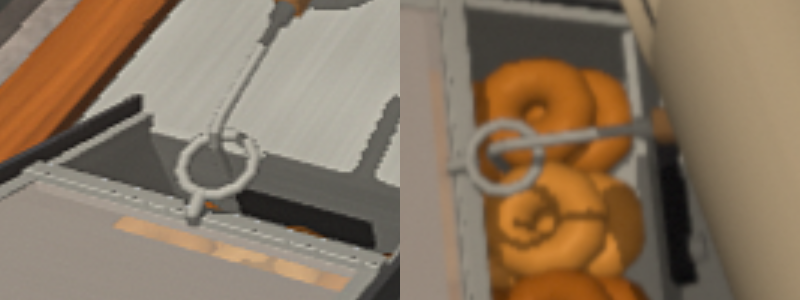

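The hook tip is inside the ring in both views: side crop about (216,150), ring (217,165). I'll lower it a little more, take up the slack, then start pulling.

step_arm:
  increments:
    - [0, 0, -0.15, 0, 0, 0, 0]
    - [0, 0, -0.15, 0, 0, 0, 0]
    - [0.015, -0.15, -0.05, 0, 0, 0, 0]
    - [0.015, -0.15, 0, 0, 0, 0, 0]
    - [0.015, -0.15, 0, 0, 0, 0, 0]

```text
t: 8.68
tcp_pos: [0.5931, 0.0586, 0.2536]
eef_rot: [-0.528, 0.528, -0.471, 0.471]
contact_force: [-1.0, -0.4, -2.0]
grip_width: 0.225
```

step_arm:
  increments:
    - [0.01, -0.1, 0, 0, 0, 0, 0]
    - [0.01, -0.1, -0.03, 0, 0, 0, 0]
    - [0.019, -0.163, -0.115, 0, 0, 0, 0]
    - [0.019, -0.163, -0.115, 0, 0, 0, 0]
    - [0.019, -0.163, -0.115, 0, 0, 0, 0]

```text
t: 9.1
tcp_pos: [0.5952, 0.0421, 0.2443]
eef_rot: [0.528, -0.528, 0.47, -0.47]
contact_force: [0.4, 2.2, -1.2]
grip_width: 0.221
```

step_arm:
  increments:
    - [0.019, -0.163, -0.115, 0, 0, 0, 0]
    - [0.019, -0.163, -0.115, 0, 0, 0, 0]
    - [0.019, -0.163, -0.115, 0, 0, 0, 0]
    - [0.019, -0.163, -0.115, 0, 0, 0, 0]
    - [0.019, -0.163, -0.115, 0, 0, 0, 0]

```text
t: 9.52
tcp_pos: [0.5975, 0.0213, 0.2297]
eef_rot: [0.528, -0.528, 0.471, -0.471]
contact_force: [0.3, 2.7, -1.2]
grip_width: 0.224
```

```bash
python3 b.py 4;  python3 - <<'E'
import cv2,numpy as np
a=cv2.imread('pics/s_4.png')[100:550,100:700];b=cv2.imread('pics/t_4.png')[50:275,50:350]
a=cv2.resize(a,(400,300));b=cv2.resize(b,(400,300));cv2.imwrite('pics/c4.png',np.hstack([a,b]))
E
```

```text
t 9.5167 tcp [0.597 0.021 0.23 ] jaw yaw 6.553960387504678 y [-0.  0. -1.] F [ 0.325  2.744 -1.155] [ 0.763 -0.031 -0.086] 0.22361559611276985 j [ 0.408  0.342 -0.653  1.511  0.21   1.359 -0.147]
tool yaw 96.55396038750469 pred tip [0.576 0.205 0.199]
top {'ring': [(0.68, [144.6, 204.3])], 'hook_tip': [(0.78, [151.5, 223.0])]}
side {'ring': [(0.96, [268.2, 216.3]), (0.41, [260.9, 220.8])], 'hook_tip': [(0.69, [259.4, 224.4])]}
ring triang [0.582 0.226 0.212] gap 0.012838315741498567
hook_tip triang [0.578 0.19  0.194] gap 0.005081877682379883
```

View pics/c4.png

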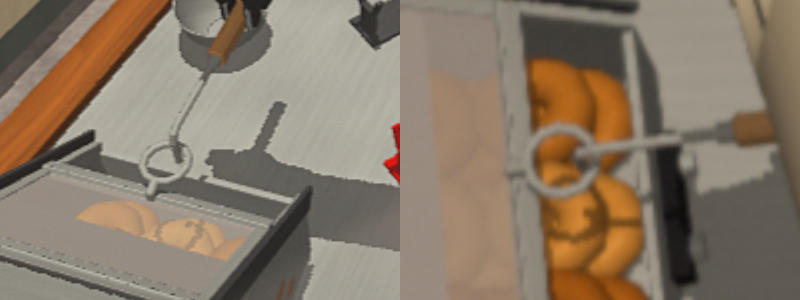

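The cover is following the hook, with the shank against the ring's front bar. I'll keep pulling.

step_arm:
  increments:
    - [0.019, -0.163, -0.115, 0, 0, 0, 0]
    - [0.019, -0.163, -0.115, 0, 0, 0, 0]
    - [0.019, -0.163, -0.115, 0, 0, 0, 0]
    - [0.019, -0.163, -0.115, 0, 0, 0, 0]
    - [0.019, -0.163, -0.115, 0, 0, 0, 0]

```text
t: 10.23
tcp_pos: [0.5998, 0.0009, 0.2153]
eef_rot: [0.528, -0.528, 0.471, -0.471]
contact_force: [0.1, 2.6, -1.3]
grip_width: 0.222
```

step_arm:
  increments:
    - [0.019, -0.163, -0.115, 0, 0, 0, 0]
    - [0.019, -0.163, -0.115, 0, 0, 0, 0]
    - [0.019, -0.163, -0.115, 0, 0, 0, 0]
    - [0.019, -0.163, -0.115, 0, 0, 0, 0]
    - [0.019, -0.163, -0.115, 0, 0, 0, 0]

```text
t: 10.65
tcp_pos: [0.6022, -0.0195, 0.201]
eef_rot: [-0.528, 0.528, -0.471, 0.471]
contact_force: [0.0, 3.4, -2.3]
grip_width: 0.225
```

step_arm:
  increments:
    - [0.019, -0.163, -0.115, 0, 0, 0, 0]
    - [0.019, -0.163, -0.115, 0, 0, 0, 0]
    - [0.019, -0.163, -0.115, 0, 0, 0, 0]
    - [0.019, -0.163, -0.115, 0, 0, 0, 0]
    - [0.015, -0.13, -0.092, 0, 0, 0, 0]

```text
t: 11.07
tcp_pos: [0.6044, -0.0393, 0.1871]
eef_rot: [-0.528, 0.528, -0.471, 0.471]
contact_force: [-0.5, 2.4, -2.7]
grip_width: 0.224
```

step_arm:
  increments:
    - [0.012, -0.1, -0.07, 0, 0, 0, 0]
    - [0.009, -0.08, -0.057, 0, 0, 0, 0]
    - [0.009, -0.08, -0.057, 0, 0, 0, 0]
    - [0.009, -0.08, -0.057, 0, 0, 0, 0]
    - [0.009, -0.08, -0.057, 0, 0, 0, 0]

```text
t: 11.48
tcp_pos: [0.6058, -0.0492, 0.1801]
eef_rot: [0.528, -0.528, 0.47, -0.471]
contact_force: [-1.0, 3.1, -1.9]
grip_width: 0.22
```

step_arm:
  increments:
    - [0.009, -0.08, -0.057, 0, 0, 0, 0]
    - [0.009, -0.08, -0.057, 0, 0, 0, 0]
    - [0.009, -0.08, -0.057, 0, 0, 0, 0]
    - [0.009, -0.08, -0.057, 0, 0, 0, 0]
    - [0.009, -0.08, -0.057, 0, 0, 0, 0]

```text
t: 11.9
tcp_pos: [0.6067, -0.0547, 0.1729]
eef_rot: [0.53, -0.527, 0.471, -0.468]
contact_force: [-0.5, 18.1, -1.6]
grip_width: 0.225
```

step_arm:
  increments:
    - [0.009, -0.08, -0.057, 0, 0, 0, 0]
    - [0.007, -0.06, -0.042, 0, 0, 0, 0]
    - [0.007, -0.06, -0.042, 0, 0, 0, 0]
    - [0.007, -0.06, -0.042, 0, 0, 0, 0]

```text
t: 12.23
tcp_pos: [0.6072, -0.0561, 0.1681]
eef_rot: [0.532, -0.527, 0.471, -0.466]
contact_force: [-2.4, 31.6, -3.8]
grip_width: 0.223
```

```bash
python3 b.py 5;  python3 - <<'E'
import cv2,numpy as np
a=cv2.imread('pics/s_5.png')[100:550,100:700];b=cv2.imread('pics/t_5.png')[50:275,50:350]
a=cv2.resize(a,(400,300));b=cv2.resize(b,(400,300));cv2.imwrite('pics/c5.png',np.hstack([a,b]))
E
```

```text
t 12.2333 tcp [ 0.607 -0.056  0.168] jaw yaw 7.014382642766888 y [-0.001  0.011 -1.   ] F [-2.448 31.577 -3.808] [ 6.805  0.554 -0.252] 0.22251992293195336 j [ 0.501  0.408 -0.61   1.558  0.23   1.252 -0.02 ]
tool yaw 97.01438264276689 pred tip [0.585 0.128 0.137]
top {'ring': [(0.87, [148.1, 242.5])], 'hook_tip': [(0.59, [152.4, 255.5])]}
side {'ring': [(0.64, [255.3, 235.1])], 'hook_tip': [(0.91, [247.7, 237.7])]}
ring triang [0.592 0.148 0.151] gap 0.008523135850652855
hook_tip triang [0.592 0.12  0.142] gap 0.010533425542988398
```

View pics/c5.png

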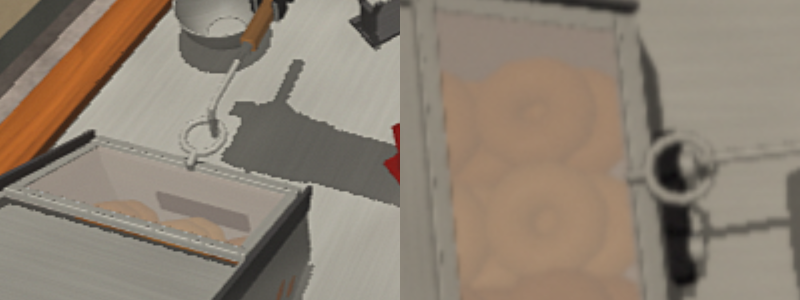

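The cover has reached its stop. The ring now sits beyond the front edge and the force rose to 31 N, so I'm easing off.

step_arm:
  increments:
    - [0, 0.15, 0.1, 0, 0, 0, 0]
    - [0, 0.2, 0.1, 0, 0, 0, 0]
    - [0, 0.2, 0, 0, 0, 0, 0]
    - [0, 0, 0, 0, 0, 0, 0]

```text
t: 12.87
tcp_pos: [0.6077, -0.0518, 0.1735]
eef_rot: [-0.528, 0.528, -0.47, 0.471]
contact_force: [1.2, -0.4, -3.2]
grip_width: 0.225
```

```bash
cat > r.py <<'E'
from h import *
np.set_printoptions(precision=3,suppress=True)
o=arm.get_obs();tp=o['tcp_pos'];M=quat(o['eef_rot']).as_matrix();ya=np.arctan2(M[1,2],M[0,2])+np.pi/2
dd=np.array([np.cos(ya),np.sin(ya)]);nn=np.array([-dd[1],dd[0]]);print(tp,np.degrees(ya),M[:,1],o['contact_force'],o['wrist_torque'])
for c in ['top','side']:
    im,d=arm.camera(c);P=cloud(c,d);rel=P[...,:2]-tp[:2];al=rel@dd;la=rel@nn;dz=P[...,2]-tp[2]
    g=(al>.09)&(al<.24)&(abs(la)<.03)&(dz>-.005)&(dz<.05);Q=P[g]
    if len(Q)>10:
        from numpy import polyfit as pf
        k=abs(dz[g]-np.median(dz[g]))<.012
        print(c,'n',len(Q),'z vs al',pf(al[g][k],dz[g][k],1),'lat',pf(al[g][k],la[g][k],1),'max al',al[g].max())
    hsv=cv2.cvtColor(im,cv2.COLOR_RGB2HSV)
    w=(hsv[...,1]>110)&(hsv[...,0]>5)&(hsv[...,0]<25)&(al<.12)&(al>-.1)&(abs(la)<.03)&(abs(dz-.02)<.025)
    if w.sum()>5: print('   wood front end al',np.percentile(al[w],99),'back',al[w].min(),w.sum())
    for n in ['hook_tip','ring']:print('   ',n,[(round(x['conf'],2),x['at']) for x in arm.spot_point(n,c)])
E
python3 r.py
```

```text
[ 0.608 -0.052  0.173] 96.57122151972231 [ 0.001 -0.001 -1.   ] [ 1.199 -0.444 -3.183] [ 0.     0.017 -0.004]
top n 145 z vs al [0.    0.021] lat [ 0.004 -0.   ] max al 0.22510037077626208
   wood front end al 0.07294334262388356 back 0.027505622010532787 161
    hook_tip [(0.87, [149.3, 252.9])]
    ring [(0.77, [150.9, 242.0])]
side n 143 z vs al [-0.039  0.027] lat [-0.01   0.003] max al 0.2045484762185814
   wood front end al 0.07281349728041864 back -0.09513065691379018 243
    hook_tip [(0.58, [249.3, 239.4])]
    ring [(0.64, [252.3, 236.0])]
```

step_arm:
  increments:
    - [-0.02, 0.2, 0, 0, 0, 0, 0]
    - [-0.02, 0.2, 0, 0, 0, 0, 0]
    - [0, 0, 0, 0, 0, 0, 0]
    - [0, 0, 0.2, 0, 0, 0, 0]
    - [0, 0, 0.3, 0, 0, 0, 0]

```text
t: 13.58
tcp_pos: [0.6062, -0.0419, 0.1857]
eef_rot: [-0.528, 0.528, -0.471, 0.47]
contact_force: [-0.4, -0.4, -1.8]
grip_width: 0.227
```

step_arm:
  increments:
    - [0, 0, 0.4, 0, 0, 0, 0]
    - [0, 0, 0.6, 0, 0, 0, 0]
    - [0, 0, 0.6, 0, 0, 0, 0]
    - [0, 0, 0.6, 0, 0, 0, 0]
    - [0, 0, 0.2, 0, 0, 0, 0]

```text
t: 14.0
tcp_pos: [0.6076, -0.0419, 0.2495]
eef_rot: [0.529, -0.527, 0.469, -0.472]
contact_force: [0.3, 0.2, -2.0]
grip_width: 0.222
```

```bash
python3 r.py; python3 b.py 6 | tail -5;  python3 - <<'E'
import cv2,numpy as np
a=cv2.imread('pics/s_6.png')[0:550,100:700];b=cv2.imread('pics/t_6.png')[50:275,50:350]
a=cv2.resize(a,(400,367))[:300];b=cv2.resize(b,(400,300));cv2.imwrite('pics/c6.png',np.hstack([a,b]))
E
```

```text
[ 0.608 -0.042  0.249] 96.54411117348718 [ 0.004 -0.    -1.   ] [ 0.328  0.221 -1.969] [ 0.045 -0.023  0.006]
top n 168 z vs al [0.    0.021] lat [0.004 0.   ] max al 0.18809931275454228
   wood front end al 0.07338716020221293 back 0.03332323456830722 167
    hook_tip [(0.66, [141.1, 242.8])]
    ring [(0.58, [149.3, 241.6])]
side n 153 z vs al [-0.045  0.025] lat [-0.007  0.004] max al 0.18890371441595713
   wood front end al 0.07412199379653853 back -0.08167925133762632 278
    hook_tip [(0.85, [233.4, 230.2])]
    ring [(0.86, [253.3, 231.7])]
tool yaw 96.55448913693361 pred tip [0.585 0.142 0.214]
top {'ring': [(0.58, [149.5, 245.2])], 'hook_tip': [(0.69, [144.1, 243.9])]}
side {'ring': [(0.67, [255.5, 235.2])], 'hook_tip': [(0.73, [231.9, 231.7])]}
ring triang [0.593 0.143 0.142] gap 0.003643248288423647
hook_tip triang [0.587 0.136 0.223] gap 0.00620044024860729
```

View pics/c6.png

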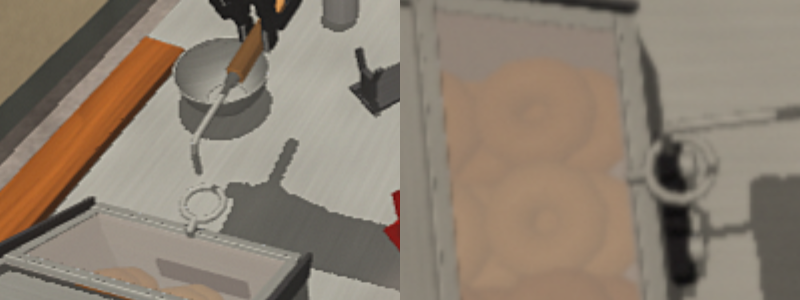

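The hook is clear of the ring and the cover is down. I'll check the ring position numerically while planning the return.

```bash
python3 - <<'E'
from h import *
np.set_printoptions(precision=3,suppress=True)
exp=np.array([.574,.254])+.123*np.array([.113,-.9936]);print('expected shut',exp)
print(atz('top',(151,244),.161))
for c in ['top','side']:
    im,d=arm.camera(c);P=cloud(c,d);g=(np.hypot(P[...,0]-exp[0],P[...,1]-exp[1])<.038)&(abs(P[...,2]-.160)<.010);Q=P[g]
    if len(Q)>6:
        A=np.c_[2*Q[:,:2],np.ones(len(Q))];s=np.linalg.lstsq(A,(Q[:,:2]**2).sum(1),rcond=None)[0];print(c,len(Q),'fit',s[:2],np.sqrt(s[2]+s[0]**2+s[1]**2),np.median(Q[:,2]))
E
```

```text
expected shut [0.588 0.132]
[0.586 0.144 0.161]
top 173 fit [0.589 0.144] 0.023467391992188686 0.1638874361949647
side 189 fit [0.587 0.145] 0.02356225729741677 0.16526578614528753
```

```bash
python3 - <<'E'
from h import *
np.set_printoptions(precision=3,suppress=True)
def fit(P,c0,zc,w):
    g=(np.hypot(P[...,0]-c0[0],P[...,1]-c0[1])<.036)&(abs(P[...,2]-zc)<w);Q=P[g]
    A=np.c_[2*Q[:,:2],np.ones(len(Q))];s=np.linalg.lstsq(A,(Q[:,:2]**2).sum(1),rcond=None)[0];return len(Q),s[:2],np.sqrt(s[2]+s[0]**2+s[1]**2),np.percentile(Q[:,2],[10,50,90])
for c in ['top','side']:
    P=cloud(c,np.load(c+'d.npy'))
    for z in (.235,.24,.247,.25): print('open',c,z,fit(P,(.573,.258),z,.010))
    im,d=arm.camera(c);P2=cloud(c,d)
    print('now',fit(P2,(.588,.1445),.162,.01))
    # case front region: points along the case centre line, y vs z
    for y in np.arange(.08,.26,.01):
        g=(abs(P2[...,0]-(.588-.113*(y-.144)+.05))<.012)&(abs(P2[...,1]-y)<.004)&(P2[...,2]>.01)
        if g.sum(): print(round(y,3),np.percentile(P2[g][:,2],[5,50,95]),end=';')
    print()
E
```

```text
open top 0.235 (315, array([0.575, 0.258]), np.float64(0.026362705580451465), array([0.227, 0.239, 0.242]))
open top 0.24 (256, array([0.576, 0.255]), np.float64(0.024838790240998478), array([0.237, 0.239, 0.242]))
open top 0.247 (218, array([0.576, 0.253]), np.float64(0.02427267311230204), array([0.238, 0.24 , 0.242]))
open top 0.25 (107, array([0.576, 0.252]), np.float64(0.023896344577888327), array([0.24 , 0.241, 0.243]))
now (203, array([0.589, 0.146]), np.float64(0.02457130539217566), array([0.161, 0.163, 0.166]))
0.15 [0.053 0.062 0.066];0.16 [0.043 0.066 0.073];0.17 [0.07  0.073 0.147];0.18 [0.071 0.147 0.152];0.19 [0.146 0.149 0.153];0.2 [0.152 0.156 0.159];0.21 [0.157 0.162 0.167];0.22 [0.165 0.17  0.174];0.23 [0.172 0.176 0.181];0.24 [0.18  0.184 0.188];0.25 [0.187 0.191 0.194];
open side 0.235 (410, array([0.574, 0.259]), np.float64(0.02617097589805583), array([0.228, 0.24 , 0.243]))
open side 0.24 (336, array([0.575, 0.257]), np.float64(0.025010858519589053), array([0.236, 0.241, 0.243]))
open side 0.247 (297, array([0.575, 0.255]), np.float64(0.02425758386852745), array([0.239, 0.241, 0.243]))
open side 0.25 (218, array([0.575, 0.253]), np.float64(0.023837907928641336), array([0.24 , 0.242, 0.243]))
now (226, array([0.587, 0.147]), np.float64(0.024473869233135274), array([0.162, 0.165, 0.167]))
0.17 [0.144 0.146 0.147];0.18 [0.148 0.15  0.152];0.19 [0.149 0.152 0.156];0.2 [0.155 0.157 0.16 ];0.21 [0.161 0.166 0.168];0.22 [0.169 0.172 0.174];0.23 [0.176 0.179 0.181];0.24 [0.183 0.185 0.188];0.25 [0.19  0.192 0.195];
```

Comparing ring fits before and now, it travelled about 0.134 m along the slope and its centre is at z ≈ 0.160. The shut value is 0.161, so the cover started slightly below fully up and is now shut. Next I'll carry the tool back.

step_arm:
  increments:
    - [-0.2, -0.5, 0, 0, 0, -0.3, 0]
    - [-0.3, -0.7, 0, 0, 0, -0.5, 0]
    - [-0.3, -0.7, 0, 0, 0, -0.5, 0]
    - [-0.3, -0.7, -0.2, 0, 0, -0.5, 0]
    - [-0.3, -0.7, -0.3, 0, 0, -0.5, 0]

```text
t: 15.22
tcp_pos: [0.5707, -0.1275, 0.2337]
eef_rot: [-0.465, 0.465, -0.532, 0.533]
contact_force: [0.3, -0.4, -2.2]
grip_width: 0.225
```

step_arm:
  increments:
    - [-0.3, -0.7, -0.3, 0, 0, -0.5, 0]
    - [-0.3, -0.7, -0.4, 0, 0, -0.5, 0]
    - [-0.3, -0.7, -0.4, 0, 0, -0.5, 0]
    - [-0.3, -0.7, -0.4, 0, 0, -0.5, 0]
    - [-0.3, -0.7, -0.4, 0, 0, -0.5, 0]

```text
t: 15.63
tcp_pos: [0.5329, -0.2136, 0.1845]
eef_rot: [0.392, -0.393, 0.588, -0.588]
contact_force: [0.9, -0.7, -1.3]
grip_width: 0.222
```

step_arm:
  increments:
    - [-0.3, -0.7, -0.3, 0, 0, -0.5, 0]
    - [-0.3, -0.7, -0.3, 0, 0, -0.5, 0]
    - [-0.3, -0.7, -0.3, 0, 0, -0.5, 0]
    - [-0.03, -0.3, 0, 0, 0, -0.2, 0]
    - [0, 0, 0, 0, 0, 0, 0]

```text
t: 16.05
tcp_pos: [0.5098, -0.2745, 0.1629]
eef_rot: [0.338, -0.339, 0.621, -0.621]
contact_force: [0.1, -0.1, -1.6]
grip_width: 0.226
```

step_arm:
  increments:
    - [0, 0, 0, 0, 0, 0, 0]
    - [0, 0, 0, 0, 0, 0, 0]

```text
t: 16.22
tcp_pos: [0.5119, -0.2706, 0.164]
eef_rot: [-0.342, 0.341, -0.619, 0.619]
contact_force: [0.1, 0.8, -2.2]
grip_width: 0.219
```

```bash
sed -i 's/al>.09)&(al<.24)/al>.09)\&(al<.2)/' r.py; python3 r.py
```

```text
[ 0.512 -0.271  0.164] 57.699925055994015 [ 0.001  0.    -1.   ] [ 0.108  0.834 -2.229] [-0.018  0.017 -0.045]
top n 140 z vs al [0.    0.022] lat [ 0.003 -0.   ] max al 0.18781628925341548
   wood front end al 0.07274818438017235 back 0.012905959739980159 212
    hook_tip [(0.82, [137.6, 352.9])]
    ring [(0.95, [151.1, 241.6])]
side n 110 z vs al [-0.026  0.026] lat [-0.008  0.003] max al 0.18803971933248256
   wood front end al 0.07312141368720282 back -0.09989099865929332 302
    hook_tip [(0.75, [179.4, 276.8])]
    ring [(0.88, [256.2, 235.2])]
```

step_arm:
  increments:
    - [0.01, -0.04, -0.6, 0, 0, -0.05, 0]
    - [0, 0, -0.8, 0, 0, 0, 0]
    - [0, 0, -0.7, 0, 0, 0, 0]
    - [0, 0, -0.5, 0, 0, 0, 0]
    - [0, 0, 0, 0, 0, 0, 0]

```text
t: 16.93
tcp_pos: [0.5096, -0.2721, 0.0957]
eef_rot: [0.338, -0.34, 0.622, -0.619]
contact_force: [0.3, -0.0, -2.1]
grip_width: 0.221
```

step_arm:
  increments:
    - [0, 0, -0.4, 0, 0, 0, 0]
    - [0, 0, -0.4, 0, 0, 0, 0]
    - [0, 0, -0.4, 0, 0, 0, 0]
    - [0, 0, -0.4, 0, 0, 0, 0]
    - [0, 0, 0, 0, 0, 0, 0]

```text
t: 17.35
tcp_pos: [0.5098, -0.2724, 0.0561]
eef_rot: [0.338, -0.339, 0.622, -0.62]
contact_force: [-1.0, -0.2, -2.0]
grip_width: 0.221
```

step_arm:
  increments:
    - [0, 0, -0.1, 0, 0, 0, 0]
    - [0, 0, -0.1, 0, 0, 0, 0]
    - [0, 0, 0, 0, 0, 0, 0]

```text
t: 17.6
tcp_pos: [0.5111, -0.2729, 0.0533]
eef_rot: [-0.339, 0.339, -0.621, 0.621]
contact_force: [-0.9, 0.4, -2.6]
grip_width: 0.223
```

step_arm:
  increments:
    - [0, 0, -0.07, 0, 0, 0, 0]
    - [0, 0, -0.07, 0, 0, 0, 0]
    - [0, 0, 0, 0, 0, 0, 0]

```text
t: 17.85
tcp_pos: [0.5116, -0.2727, 0.0504]
eef_rot: [-0.339, 0.339, -0.62, 0.621]
contact_force: [0.7, 2.3, 3.2]
grip_width: 0.223
```

```bash
python3 r.py|head -3
```

```text
[ 0.512 -0.273  0.05 ] 57.27264494913888 [ 0.001 -0.    -1.   ] [0.667 2.288 3.215] [ 0.029  0.22  -0.129]
top n 113 z vs al [-0.021  0.021] lat [ 0.006 -0.001] max al 0.18789380290386729
   wood front end al 0.07262830577528455 back -0.026945071070208142 191
```

The tool is seated (contact force has turned upward). I'll open gently and lift away.

step_arm:
  increments:
    - [0, 0, 0, 0, 0, 0, 0.35]
    - [0, 0, 0, 0, 0, 0, 0.5]
    - [0, 0, 0, 0, 0, 0, 0.8]
    - [0, 0, 0, 0, 0, 0, 1]
    - [0, 0, 0, 0, 0, 0, 1]

```text
t: 18.57
tcp_pos: [0.5108, -0.273, 0.0497]
eef_rot: [0.339, -0.339, 0.621, -0.621]
contact_force: [-0.6, -0.5, 0.0]
grip_width: 0.898
```

step_arm:
  increments:
    - [0, 0, 0, 0, 0, 0, 1]
    - [0, 0, 0, 0, 0, 0, 1]
    - [0, 0, 0, 0, 0, 0, 1]
    - [0, 0, 0.3, 0, 0, 0, 1]
    - [0, 0, 0.5, 0, 0, 0, 1]

```text
t: 18.98
tcp_pos: [0.5103, -0.2725, 0.0695]
eef_rot: [0.338, -0.339, 0.621, -0.62]
contact_force: [0.5, 0.7, 0.5]
grip_width: 0.998
```

step_arm:
  increments:
    - [0, 0, 0.8, 0, 0, 0, 1]
    - [0, 0, 1, 0, 0, 0, 1]
    - [0, 0, 1, 0, 0, 0, 1]
    - [0, 0, 1, 0, 0, 0, 1]
    - [0, 0, 1, 0, 0, 0, 1]

```text
t: 19.4
tcp_pos: [0.5111, -0.2727, 0.1927]
eef_rot: [-0.339, 0.339, -0.62, 0.621]
contact_force: [1.0, 0.5, 0.0]
grip_width: 1.002
```

step_arm:
  increments:
    - [-0.7, -0.7, 0.5, 0, 0, 0, 1]
    - [-0.7, -0.7, 0.5, 0, 0, 0, 1]
    - [-0.7, -0.7, 0.2, 0, 0, 0, 1]
    - [-0.7, -0.7, 0, 0, 0, 0, 1]
    - [-0.7, -0.7, 0, 0, 0, 0, 1]

```text
t: 19.82
tcp_pos: [0.423, -0.3612, 0.222]
eef_rot: [-0.339, 0.339, -0.62, 0.621]
contact_force: [0.0, 0.6, -0.2]
grip_width: 1.001
```

step_arm:
  increments:
    - [-0.7, -0.7, 0, 0, 0, 0, 1]
    - [-0.7, -0.7, 0, 0, 0, 0, 1]
    - [0, 0, 0, 0, 0, 0, 1]

```text
t: 20.07
tcp_pos: [0.3844, -0.3996, 0.2213]
eef_rot: [-0.336, 0.337, -0.621, 0.622]
contact_force: [-1.3, -1.1, 0.7]
grip_width: 1.003
```

```bash
python3 - <<'E'
from h import *
np.set_printoptions(precision=3,suppress=True)
print(arm.get_obs()['t'],arm.get_obs()['tcp_pos'])
for c in ['top','side']:
    im,d=arm.camera(c);P=cloud(c,d);hsv=cv2.cvtColor(im,cv2.COLOR_RGB2HSV);save('end_'+c,im)
    w=(hsv[...,1]>120)&(hsv[...,0]>5)&(hsv[...,0]<25)&(np.hypot(P[...,0]-.5,P[...,1]+.28)<.13)&(P[...,2]>.06)&(P[...,2]<.1);Q=P[w]
    mu=Q.mean(0);ev=np.linalg.svd(Q[:,:2]-mu[:2],full_matrices=False)[2][0];s=(Q[:,:2]-mu[:2])@ev
    print(c,'axis',np.degrees(np.arctan2(ev[1],ev[0])),'mid',mu[:2]+ev*(s.min()+s.max())/2,'mean',mu,'len',np.ptp(s))
    g=(np.hypot(P[...,0]-.588,P[...,1]-.145)<.036)&(abs(P[...,2]-.162)<.01);Q=P[g];A=np.c_[2*Q[:,:2],np.ones(len(Q))];s=np.linalg.lstsq(A,(Q[:,:2]**2).sum(1),rcond=None)[0];print(' ring',s[:2],np.median(Q[:,2]))
    for n in ['bowl','jar','can','hook_tip']: print('  ',n,[x['at'] for x in arm.spot_point(n,c)[:1]])
E
```

```text
20.0667 [ 0.384 -0.4    0.221]
top axis -122.6580509136538 mid [ 0.502 -0.284] mean [ 0.501 -0.285  0.073] len 0.17627390127686363
 ring [0.588 0.146] 0.1636407604380976
   bowl [[113.1, 350.3]]
   jar [[249.5, 446.9]]
   can [[134.8, 447.6]]
   hook_tip [[153.2, 348.6]]
side axis 57.12896861196692 mid [ 0.499 -0.283] mean [ 0.5   -0.282  0.073] len 0.17826978938595764
 ring [0.587 0.148] 0.16494986190125682
   bowl [[197.8, 246.6]]
   jar [[184.7, 387.7]]
   can [[155.3, 303.1]]
   hook_tip [[208.0, 280.2]]
```

View pics/end_side.png

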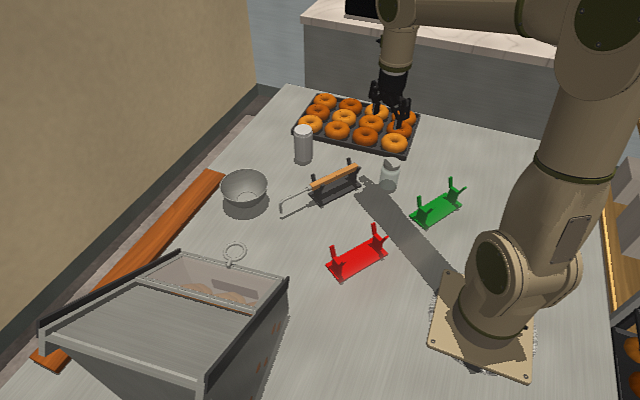

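The tool lies in its grey cradle as before, at about (180,335). The cover is down, the bystanders haven't moved, and the arm is clear. I'm handing in.

```bash
python3 -c "
from station import arm
print(arm.finish_job())"
```

```text
the job is handed in; nothing more can be done
None
```

The warming case cover is shut, the pull hook is back in its cradle, and I handed the job in at about 20 s of the 58 s allowed.

**What I did:** I lifted the hook from the grey cradle and lowered its tip into the ring. I pulled the cover down along the slope at about 0.06 m/s, slowing to about 0.03 m/s before the stop. Then I eased off, lifted the hook out of the ring, laid the tool back and moved the arm clear. Only the hook touched the case, judging from the pictures and force readings.

**Last checks:**
- **Cover:** the ring's top surface measures z ≈ 0.164, so its centre is at about 0.160; the listed shut value is 0.161. It did not creep back after unhooking.
- **Tool:** the handle centre is within about 2 mm of where it started, and its angle is within about 0.5°.
- **Bowl, jar and can:** they stand where they were. The detector's readings for the bowl and jar shifted by 3–4 pixels, but the final picture shows no change.

**What disagreed or went less well:**
- **Stop force:** pulling on past the stop raised the force to about 32 N before I eased off. The cover was already at rest against the stop by then, so it did not slam.
- **Travel:** the ring moved about 0.134 m along the slope, not the full 0.15 m. The cover seems to have started about 16 mm below fully up, since the ring began about 10 mm lower than the listed height. The end height and the stop force both say it is fully shut.

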